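# Right the fallen release-agent flask and stopper it

### The arm

A 6-joint arm with a two-finger parallel gripper is mounted at the origin on the work surface. World frame = base frame: x ahead of the robot, y to its left, z up, the work surface at z = 0. Lengths are in m, angles in rad, forces in N, time in s.
With the tool pointing down it reaches from about 0.425 to 0.95 m from the base axis. Payload 3.5 kg.
Tool frame: the origin (TCP) lies between the finger pads; the fingertips stand tcp_to_tips ahead of it and the grasp point (between the pads) lies 6 mm ahead of it (tcp_to_tips is the distance from the TCP to the fingertips, in m); z points along the fingers, y is the direction in which the jaws open and shut (so a half turn about z gives the same grasp; the last joint's range is limited). The gripper opens to 85 mm and grips with 20 to 120 N. Pads are 22 mm wide; open, the fingers measure 114 mm over their backs; the gripper's body (76 mm by 85 mm) begins 54 mm behind the grasp point. The pads swing forward as they close: fully open they stand 13 mm farther back than shut.
Start: joints at [1.038, 0.286, 1.577, -0, 1.279, -0.15], TCP at [0.252, 0.626, 0.256] pointing down, gripper open.
Joint ranges: [-2.77, 2.77], [-0.9, 2.22], [0.21, 2.48], [-1.53, 4.67], [0.24, 2.81], [-2.84, 2.84]. Speed limits (rad/s): [2.79, 2.79, 3.14, 3.14, 3.14, 3.14].

### API

Orientations are given as a unit quaternion [x, y, z, w].
In Python, from bench import read_state, read_camera, get_calibration, job_done, tcp_to_tips gives the robot as it stands.
- The arm moves only by the shell command python3 -m crank 'ROWS' [FORCE]. ROWS is a JSON object of lists of equal length, an entry for each row: "xyz": the shift along the world's x, y, z in mm, a list of three; "turn": the turn about the world's z in degrees; "gripper": the closure in counts, from 0 (fully open) to 255 (shut). A call has 1 to 10 rows; each row is the pose to reach, as a shift and turn from the pose commanded when the call began; what a row does not reach only later rows make up. A row lasts 1/10 s, in which the tool goes at most 50 mm and 8.59 degrees, less where a joint would pass 70% of its speed; a pose out of reach is approached as far as the arm can. A call with a gripper value outside its range is refused whole. The fingers move at their own pace and stop on an object; FORCE is the grip in N (left out, the last holds). Time passes only in rows, so rows that repeat a pose let the fingers close. It gives the time, the measured TCP pose, the force and the opening at its end, in the units of the state.
- read_state(): the state, without advancing time (a new reading comes with each control period).
- read_camera(name): name is "scene" or "top"; returns the picture (384x512x3 uint8, red, green, blue); there is no depth.
- get_calibration(name): a dict with "vertical_fov" (degrees; the focal length in pixels is half the picture's height over the tangent of half this angle, whatever the lens; pixels are square), "cx", "cy" (the principal point, pixels), "T" (4x4, takes a point from camera to world coordinates). Camera axes: x right, y down, z forward; pixel columns grow to the right and rows downward; lengths in m; the calibration is good to about 2 mm. A picture is of the moment at which its call begins. get_calibration takes no time and is no camera call.
- job_done(): hands the job in, once; it reports no verdict.
The state is a dict: "clock": time; "q": joint angles; "joint_velocities": joint speeds; "joint_torque": joint torques, N m; "tool_pos": TCP position; "orientation": TCP orientation; "wrist_force": force on the tool from outside, world axes, zero at the start; "wrist_torque": the same for the moment, N m; "opening": finger opening in m.
Only numpy, scipy, OpenCV 4.12 (cv2) and the standard library are available. Lean on these libraries where they do the work, as an engineer would, in place of code of your own. Each camera call takes 0.05 s, during which the arm holds its last target. There are 200 camera calls.

### The job

The blue release-agent flask has toppled on the casting table. Stand it upright in the middle of the round green mat, setting it down rather than dropping it, and let go of it; then push the orange tapered stopper from its white holder fully home in the flask's open mouth, until the flange sits on the rim. Leave the yellow jar and the steel cup where they are, and leave the stoppered flask standing on the mat.

Things in the scene. Friction and masses are not known exactly. Their poses are not given: they have to be found in the camera images.
- flask: Blue rigid flask, about 0.3 kg, 145 mm tall: square body 66 x 66 mm, 85 mm high, edges rounded 5 mm; conical shoulder to 100 mm; round neck of 42 mm outer diameter from 100 to 145 mm. Origin: centre of its foot's underside; +z runs along its axis to the mouth. At the start it lies on a flat side, axis level 33 mm above the table, mouth away from the robot within 35 degrees of straight ahead.
- flask_mouth (a point): Centre of the flask's mouth, level with the rim, 145 mm from the foot along the flask's z; same axes as the flask. The bore below it is open and straight, 31 mm across and 45 mm deep, with a black floor.
- mat: Round green mat, 150 mm in diameter and 4 mm thick, fixed to the table. Origin: centre of its underside, on the table; z up. It lies to the left or the right of the flask.
- holder: White upright ring, fixed to the table, 62 mm outer diameter, 45 mm high, bore 33 mm, in which the stopper stands. Origin: centre of its underside, on the table; z up. It lies on the other side of the flask from the mat.
- stopper: Orange rigid round stopper, about 60 g, 85 mm long. Along z from its origin: plug tapering from 18 mm diameter at the tip to 27 mm at z = 32 mm; flange 42 mm in diameter to 40 mm; grip 28 mm in diameter to 85 mm. Origin: centre of the tip's underside. At the start it stands loose and upright in the holder, flange on the ring, origin 13 mm above the table.
- stopper_seat (a point): Centre of the underside of the stopper's flange, 32 mm above its tip along the stopper's z; when seated it coincides with the flask's mouth point. Same axes as the stopper.
- jar: Yellow closed jar with black lid and paper label, 72 mm diameter, 110 mm high, loose, standing beyond the task's things on the left. Origin: centre of its underside. To be left alone.
- cup: Open steel cup, 80 mm across the rim, 95 mm high, loose, standing beyond the task's things on the right. Origin: centre of its underside. To be left alone.
There are look-alikes about, which are no part of the job. There is more than one size of the stopper; the one meant has the size given above.

How it is judged:
By the outcome, as a careful person would: the job done as asked, in the order asked, and still so for the second after the job is handed in, with the robot touching nothing.
It also fails if it takes over 72 s, if anything falls off the work surface, if the arm or the gripper's body presses on something with over 40 N, if the wrist force passes 120 N, or if a joint passes its speed limit or range.

## Working session

There is one attempt and no reset: what is moved stays moved. The work goes in short steps, Python scripts to look and compute and a shell command to move; the robot and the scene stay as the last step left them, time stands still between calls to the robot, and variables do not carry over. Pictures are saved under pics/ and viewed, on a budget of 14 in all, crops included, one or two more only if the job needs it, and the job is handed in when it is done.

```bash
mkdir -p pics; ls
cat > h.py <<'E'
import numpy as np, cv2
from bench import *
def shot(n,f):
    im=read_camera(n); cv2.imwrite(f'pics/{f}.png',im[:,:,::-1]); return im
def ray(n,uv):
    c=get_calibration(n); T=np.array(c['T']); f=192/np.tan(np.radians(c['vertical_fov'])/2)
    d=T[:3,:3]@np.array([(uv[0]-c['cx'])/f,(uv[1]-c['cy'])/f,1.]); return T[:3,3],d/np.linalg.norm(d)
def onz(n,uv,z):
    o,d=ray(n,uv); return o+d*(z-o[2])/d[2]
def two(uv1,uv2,n1='scene',n2='top'):
    o1,d1=ray(n1,uv1); o2,d2=ray(n2,uv2)
    s=np.linalg.lstsq(np.c_[d1,-d2],o2-o1,rcond=None)[0]; a=o1+d1*s[0]; b=o2+d2*s[1]
    return (a+b)/2, np.linalg.norm(a-b)
E
python3 - <<'E'
from h import *
a=shot('scene','s0');b=shot('top','t0')
for n in('scene','top'):
    c=get_calibration(n);print(n,{k:(np.round(v,3).tolist()) for k,v in c.items()})
s=read_state();print(s['clock'],s['tool_pos'],s['orientation'],s['opening'],tcp_to_tips, s['wrist_force'])
E
```

```text
pics
scene {'vertical_fov': 46.416, 'cx': 252.543, 'cy': 197.7, 'T': [[0.644, 0.637, -0.423, 1.097], [0.765, -0.525, 0.373, -0.416], [0.016, -0.564, -0.826, 1.027], [0.0, 0.0, 0.0, 1.0]]}
top {'vertical_fov': 55.487, 'cx': 254.336, 'cy': 201.029, 'T': [[-0.029, -0.984, 0.173, 0.451], [-0.999, 0.031, 0.012, -0.007], [-0.018, -0.173, -0.985, 0.943], [0.0, 0.0, 0.0, 1.0]]}
0.1 [0.25182097 0.62568031 0.25505697] [ 1.90246384e-01  9.81735774e-01 -1.02524777e-03 -3.63619322e-04] 0.0852188927535163 0.025 [0.24865643 0.22633092 0.01296199]
```

View pics/s0.png

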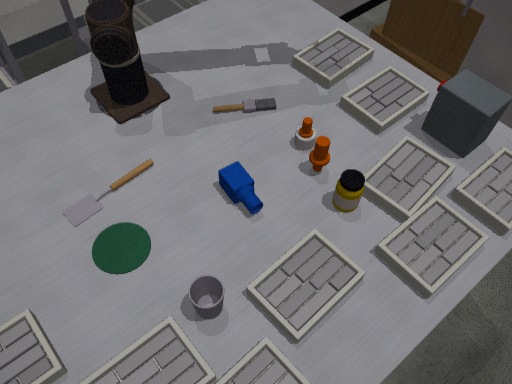

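View pics/t0.png

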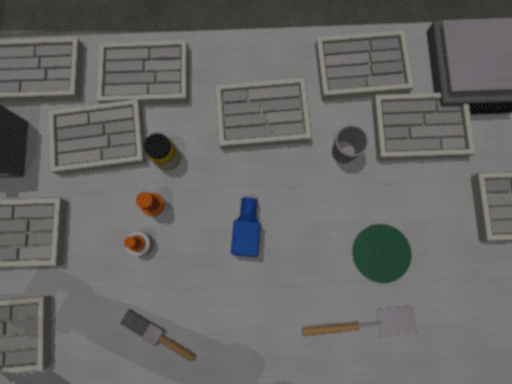

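Top view: flask (247,228), mat (382,253), and two orange stoppers at (137,243) and (151,204). In the scene view those stoppers are at (306,132), in the white ring, and (320,153). Next: one close crop of both, plus the measurements.

Run:
```python
from h import *
im={'scene':cv2.imread('pics/s0.png'),'top':cv2.imread('pics/t0.png')}
c1=cv2.resize(im['scene'][100:190,275:375],(400,360),interpolation=2); c2=cv2.resize(im['top'][180:270,105:205],(400,360),interpolation=2)
cv2.imwrite('pics/c.png',np.hstack([c1,c2]))
rng={'blue':((105,150,40),(130,255,255)),'green':((65,120,30),(90,255,255)),'orange':((3,180,90),(14,255,255))}
for n in im:
    hsv=cv2.cvtColor(im[n],cv2.COLOR_BGR2HSV)
    for k,(l,h) in rng.items():
        m=cv2.inRange(hsv,l,h); cs,_=cv2.findContours(m,0,2)
        for c in cs:
            A=cv2.contourArea(c)
            if A<25: continue
            r=cv2.minAreaRect(c); M=cv2.moments(c)
            print(n,k,A,'cen',np.round([M['m10']/M['m00'],M['m01']/M['m00']],1),'rect',np.round(r[0],1),np.round(r[1],1),round(r[2],1))
            if k=='blue': print(cv2.approxPolyDP(c,2,True)[:,0].tolist())
            if k=='green':
                e=cv2.fitEllipse(c); p=onz(n,e[0],.004); print('mat',e[0],p)
```

```text
scene blue 1184.5 cen [239.4 186.3] rect [241.  188.3] [55.6 29.2] 53.1
[[219, 170], [219, 182], [234, 203], [242, 201], [251, 213], [262, 206], [253, 192], [253, 180], [238, 162]]
scene green 2206.0 cen [121.1 248. ] rect [121.3 248.1] [47.9 59.5] 63.4
mat (121.0886459350586, 248.05328369140625) [ 0.47809419 -0.31375608  0.004     ]
scene orange 85.5 cen [320.  159.4] rect [319.2 157.8] [20.  12.7] 11.3
scene orange 102.0 cen [322.8 141.2] rect [322.5 141. ] [10. 13.] 90.0
scene orange 33.0 cen [306.2 133.3] rect [305.5 132.3] [13.2  7.6] 5.7
scene orange 37.0 cen [307.3 120.6] rect [307. 121.] [6. 8.] 90.0
top blue 1129.5 cen [246.1 230.2] rect [246.5 226.4] [25.6 57. ] 5.2
[[244, 198], [241, 216], [234, 223], [232, 252], [256, 255], [259, 225], [254, 217], [255, 200]]
top green 2105.5 cen [381.4 252.4] rect [381.5 253. ] [54. 55.] 90.0
mat (381.4299011230469, 252.38992309570312) [ 0.47451279 -0.3130541   0.004     ]
top orange 175.0 cen [134.5 243. ] rect [134.  243.5] [13. 18.] 90.0
top orange 398.0 cen [150.1 203. ] rect [150. 202.] [25.5 21.2] 45.0
```

View pics/c.png

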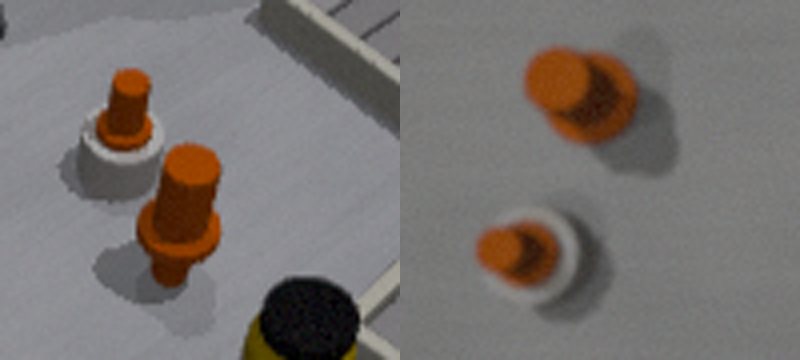

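The crop settles it: the small stopper in the white ring (flange about 0.68 of the ring width, matching 42/62) is the one meant. The larger one standing loose on its tip is the decoy.

Run:
```python
from h import *
P=lambda *a:print(*[np.round(x,4) for x in a])
P(*two((307.7,119.8),(130.2,242.2)))   # grip top
P(onz('scene',(307.7,119.8),.098),onz('top',(130.2,242.2),.098))
# mouth disc centre both views
P('mouth',*two((256.5,209.5),(249.5,199)));P(onz('top',(249.5,199),.033),onz('scene',(256.5,209.5),.033))
fl,fr,bl,br=[onz('top',p,.066) for p in((232,252.5),(256.5,255.5),(234,223),(259.5,225.5))]
P('foot',(fl+fr)/2,np.linalg.norm(fl-fr),'L',np.linalg.norm(bl-fl),np.linalg.norm(br-fr))
nl,nr=[onz('top',p,.033) for p in((243.5,198),(255.5,200))];sl,sr=[onz('top',p,.033) for p in((241,216),(254.5,217))]
P('neckw',np.linalg.norm(nl-nr),(nl+nr)/2,(sl+sr)/2)
f=(fl+fr)/2
m=(nl+nr)/2
P('len',np.linalg.norm((m-f)[:2]),'yaw',np.degrees(np.arctan2(m[1]-f[1],m[0]-f[0])))
# body top-face corner heights from two views
P(*two((238,162),(232,252.5)),*two((219,170),(256.5,255.5)))
q=read_state()['orientation'];from scipy.spatial.transform import Rotation as R
P(R.from_quat(q).as_matrix())
```

```text
[0.5138 0.2968 0.098 ] 0.0048
[0.5145 0.2993 0.098 ] [0.5126 0.2946 0.098 ]Traceback (most recent call last):
  File "<stdin>", line 6, in <module>
  File "<stdin>", line 2, in <lambda>
    return _wrapfunc(a, 'round', decimals=decimals, out=out)
    return _wrapit(obj, method, *args, **kwds)
    result = getattr(arr, method)(*args, **kwds)
numpy._core._exceptions._UFuncNoLoopError: ufunc 'multiply' did not contain a loop with signature matching types (dtype('<U5'), dtype('float64')) -> None
```

```bash
cat >> h.py <<'E'
def P(*a): print(*[x if isinstance(x,str) else np.round(x,4) for x in a])
E
python3 - <<'E'
from h import *
P('mouth',*two((256.5,209.5),(249.5,199)));P(onz('top',(249.5,199),.033),onz('scene',(256.5,209.5),.033))
fl,fr,bl,br=[onz('top',p,.066) for p in((232,252.5),(256.5,255.5),(234,223),(259.5,225.5))]
P('foot',(fl+fr)/2,np.linalg.norm(fl-fr),'L',np.linalg.norm(bl-fl),np.linalg.norm(br-fr))
nl,nr=[onz('top',p,.033) for p in((243.5,198),(255.5,200))];sl,sr=[onz('top',p,.033) for p in((241,216),(254.5,217))]
P('neckw',np.linalg.norm(nl-nr),(nl+nr)/2,(sl+sr)/2)
f=(fl+fr)/2
m=(nl+nr)/2
P('len',np.linalg.norm((m-f)[:2]),'yaw',np.degrees(np.arctan2(m[1]-f[1],m[0]-f[0])),np.degrees(np.arctan2(*((bl+br)/2-f)[1::-1])))
P(*two((238,162),(232,252.5)),*two((219,170),(256.5,255.5)))
q=read_state()['orientation'];from scipy.spatial.transform import Rotation as R
P(R.from_quat(q).as_matrix())
E
```

```text
mouth [0.6193 0.0183 0.0269] 0.0029
[0.6174 0.0169 0.033 ] [0.6229 0.0169 0.033 ]
foot [0.4787 0.0321 0.066 ] 0.0588 L 0.0708 0.0719
neckw 0.0309 [0.6174 0.0169 0.033 ] [0.5728 0.0225 0.033 ]
len 0.1395 yaw -6.2546 -6.2317
[0.4846 0.0635 0.0625] 0.0048 [0.4755 0.0048 0.0657] 0.0044
[[-9.276e-01  3.735e-01 -1.100e-03]
 [ 3.735e-01  9.276e-01 -1.900e-03]
 [ 3.000e-04 -2.200e-03 -1.000e+00]]
```

```bash
python3 -m crank '{"xyz":[[345,-607,0],[345,-607,0],[345,-607,0],[345,-607,0],[345,-607,0],[345,-607,0],[345,-607,0],[345,-607,0],[345,-607,0],[345,-607,0]],"turn":[15.6,15.6,15.6,15.6,15.6,15.6,15.6,15.6,15.6,15.6],"gripper":[0,0,0,0,0,0,0,0,0,0]}' 20
python3 -m crank '{"xyz":[[140,-246,-100],[140,-246,-100],[140,-246,-100],[140,-246,-100],[140,-246,-100],[140,-246,-100],[140,-246,-100],[140,-246,-100]],"turn":[0,0,0,0,0,0,0,0],"gripper":[0,0,0,0,0,0,0,0]}'
```

```text
clock: 1.1
tool_pos: [0.4995, 0.1895, 0.256]
orientation: [0.055, 0.998, -0.0, -0.0]
wrist_force: [1.4, 0.4, 0.2]
opening: 0.0855
clock: 1.9
tool_pos: [0.6386, -0.0554, 0.1547]
orientation: [0.056, 0.998, 0.0, -0.002]
wrist_force: [-0.5, 0.3, -0.2]
opening: 0.0853
```

```bash
python3 -m crank '{"xyz":[[-42,74,0],[-42,74,0],[-42,74,0],[-42,74,-40],[-42,74,-40]],"turn":[0,0,0,0,0],"gripper":[0,0,0,0,0]}'
python3 - <<'E'
from h import *
a=shot('scene','s1');b=shot('top','t1')
cv2.imwrite('pics/c1.png',np.hstack([cv2.resize(a[140:240,180:313,::-1],(400,300)),cv2.resize(b[170:270,180:313,::-1],(400,300))]))
E
```

```text
clock: 2.4
tool_pos: [0.5935, 0.0211, 0.1124]
orientation: [0.054, 0.999, 0.0, -0.004]
wrist_force: [-0.6, 0.7, 0.1]
opening: 0.0853
```

View pics/c1.png

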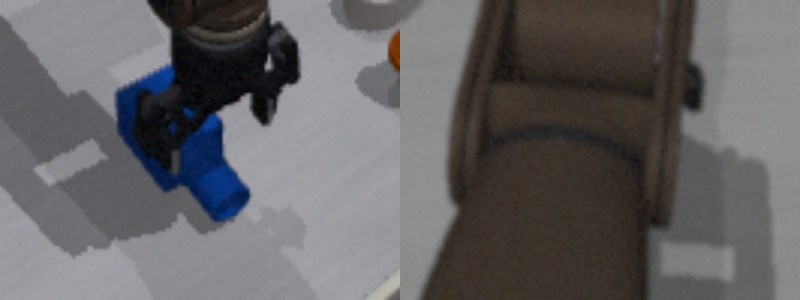

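The crop shows the open fingers straddling the neck, still about 7 cm above it, with the mouth clear of them. Next: descend and close.

```bash
python3 -m crank '{"xyz":[[3,-2,-40],[3,-2,-73],[3,-2,-73],[3,-2,-73],[3,-2,-73],[3,-2,-73],[3,-2,-73],[3,-2,-73],[3,-2,-73],[3,-2,-73]],"turn":[0,0,0,0,0,0,0,0,0,0],"gripper":[0,0,0,255,255,255,255,255,255,255]}' 25
python3 -m crank '{"xyz":[[0,0,0],[0,0,0],[0,0,0]],"turn":[0,0,0],"gripper":[255,255,255]}'
```

```text
clock: 3.5
tool_pos: [0.6025, 0.0173, 0.0457]
orientation: [0.055, 0.998, -0.0, 0.003]
wrist_force: [2.4, -0.0, 5.6]
opening: 0.0416
clock: 3.8
tool_pos: [0.6025, 0.0173, 0.0457]
orientation: [0.055, 0.998, -0.0, 0.003]
wrist_force: [1.2, 1.1, 6.2]
opening: 0.0417
```

```bash
python3 -m crank '{"xyz":[[20,-2,2],[40,-4,2],[36,-4,11],[32,-4,22],[27,-3,32],[21,-2,41],[14,-2,51],[6,-1,59],[-2,0,67],[-11,1,74]],"turn":[0,0,0,0,0,0,0,0,0,0],"gripper":[255,255,255,255,255,255,255,255,255,255]}'
python3 - <<'E'
from h import *
a=shot('scene','s2')
cv2.imwrite('pics/c2.png',cv2.resize(a[100:280,160:400,::-1],(800,600)))
E
```

```text
clock: 4.8
tool_pos: [0.5884, 0.0186, 0.1182]
orientation: [0.055, 0.998, -0.0, 0.0]
wrist_force: [0.2, 0.8, -3.2]
opening: 0.0418
```

View pics/c2.png

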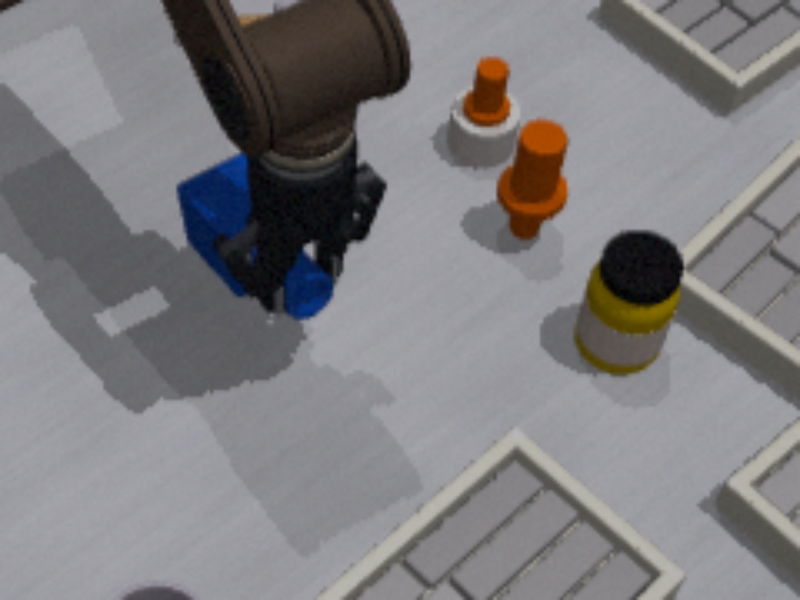

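```bash
cat >> h.py <<'E'
def proj(n,p):
    c=get_calibration(n); T=np.array(c['T']); f=192/np.tan(np.radians(c['vertical_fov'])/2)
    k=T[:3,:3].T@(np.array(p)-T[:3,3]); return np.round([c['cx']+f*k[0]/k[2],c['cy']+f*k[1]/k[2]],1)
E
python3 - <<'E'
from h import *
u=np.array([.994,-.11,0]);w=np.array([.11,.994,0]);z=np.array([0,0,1.]);g=np.array([.588,.0186,.111])
for t in(0,20,40):
    a=np.cos(np.radians(t))*u+np.sin(np.radians(t))*z; b=np.cross(w,a)*-1
    if b[2]<0:b=-b
    print(t,[proj('scene',p)for p in(g-.127*a+.033*b-.033*w,g-.127*a+.033*b+.033*w,g-.127*a-.033*b-.033*w,g+.018*a)])
E
```

```text
0 [array([211.1, 148.3]), array([232.7, 137.8]), array([212.6, 164.3]), array([252.8, 188.3])]
20 [array([211.4, 158.6]), array([232.3, 148.3]), array([217. , 178.2]), array([252.6, 186.6])]
40 [array([214.7, 171.7]), array([235. , 161.4]), array([223.5, 192.9]), array([251.9, 184.5])]
```

The corner pixels put the tilt at about 20°, not 40°. The flask is stuck in the pads and its foot is off the table. Next: ease the grip to 20 N so it swings down.

```bash
cat > tilt.py <<'E'
from h import *
import sys
# tilt from blue mask edge: fits foot edge corners in scene view by ray onto the flask's vertical planes
im=read_camera('scene'); cv2.imwrite(f'pics/{sys.argv[1]}.png',cv2.resize(im[60:300,120:440,::-1],(800,600)))
m=cv2.inRange(cv2.cvtColor(im,cv2.COLOR_RGB2HSV),(105,150,40),(130,255,255))
c=max(cv2.findContours(m,0,2)[0],key=cv2.contourArea); print(cv2.approxPolyDP(c,2,True)[:,0].tolist())
s=read_state(); g=np.array(s['tool_pos'])-[0,0,.007]; u=np.array([.994,-.11,0]);w=np.array([.11,.994,0]);z=np.array([0,0,1.])
L=float(sys.argv[2]) if len(sys.argv)>2 else .127
for t in(0,20,30,40,50,60,70,80,90):
    a=np.cos(np.radians(t))*u+np.sin(np.radians(t))*z; b=-np.sin(np.radians(t))*u+np.cos(np.radians(t))*z
    f=g-L*a
    print(t,'UR,UL,LR,LL',[proj('scene',p).tolist() for p in(f+.033*b-.033*w,f+.033*b+.033*w,f-.033*b-.033*w,f-.033*b+.033*w)],'edge z %.3f'%(f-.033*b)[2])
print(s['wrist_force'],s['opening'])
E
python3 -m crank '{"xyz":[[0,0,0],[0,0,0],[0,0,0],[0,0,0],[0,0,15],[0,0,15],[0,0,15],[0,0,15],[0,0,15],[0,0,15]],"turn":[0,0,0,0,0,0,0,0,0,0],"gripper":[255,255,255,255,255,255,255,255,255,255]}' 20
python3 tilt.py s3
```

```text
clock: 5.85
tool_pos: [0.5889, 0.0185, 0.132]
orientation: [0.055, 0.998, 0.0, -0.0]
wrist_force: [-0.3, 2.1, -2.4]
opening: 0.0414
[[231, 147], [215, 155], [214, 160], [218, 174], [234, 187], [236, 186], [223, 170], [224, 167], [231, 166], [235, 159], [234, 148]]
0 UR,UL,LR,LL [[210.9, 144.9], [232.8, 134.4], [212.4, 161.2], [233.3, 150.9]] edge z 0.092
20 UR,UL,LR,LL [[211.3, 155.4], [232.4, 145.1], [216.9, 175.4], [237.2, 165.0]] edge z 0.051
30 UR,UL,LR,LL [[212.6, 161.8], [233.4, 151.5], [220.0, 182.8], [240.1, 172.4]] edge z 0.033
40 UR,UL,LR,LL [[214.5, 168.7], [235.1, 158.4], [223.5, 190.2], [243.5, 179.7]] edge z 0.018
50 UR,UL,LR,LL [[217.1, 176.0], [237.5, 165.7], [227.4, 197.5], [247.4, 186.9]] edge z 0.007
60 UR,UL,LR,LL [[220.2, 183.4], [240.4, 173.0], [231.6, 204.6], [251.6, 193.8]] edge z -0.001
70 UR,UL,LR,LL [[223.8, 190.9], [243.9, 180.4], [236.1, 211.1], [256.0, 200.2]] edge z -0.006
80 UR,UL,LR,LL [[227.8, 198.2], [247.7, 187.5], [240.6, 217.1], [260.7, 206.0]] edge z -0.006
90 UR,UL,LR,LL [[232.0, 205.2], [252.0, 194.4], [245.2, 222.4], [265.4, 211.0]] edge z -0.002
[-0.70700511  0.97966114 -1.80010991] 0.041418118295021095
```

```bash
cat > t2.py <<'E'
import subprocess,sys
o=subprocess.run(['python3','tilt.py',*sys.argv[1:]],capture_output=True,text=True).stdout.split('\n'); print(o[0],o[-2])
E
for g in 1; do python3 -m crank '{"xyz":[[0,0,0],[0,0,0]],"turn":[0,0],"gripper":[145,142]}'; python3 t2.py s4; python3 -m crank '{"xyz":[[0,0,0],[0,0,0]],"turn":[0,0],"gripper":[139,137]}';python3 t2.py s5;  python3 -m crank '{"xyz":[[0,0,0],[0,0,0]],"turn":[0,0],"gripper":[135,134]}';python3 t2.py s6; done
```

```text
clock: 6.1
tool_pos: [0.5891, 0.0185, 0.1322]
orientation: [0.055, 0.998, 0.0, -0.0]
wrist_force: [0.4, -0.7, -3.5]
opening: 0.0417
[[231, 147], [214, 156], [218, 174], [234, 187], [236, 186], [223, 170], [225, 166], [233, 164], [235, 156], [234, 148]] [ 0.17530816  0.88736588 -2.41868772] 0.04169555888944618
clock: 6.35
tool_pos: [0.5892, 0.0184, 0.1323]
orientation: [0.055, 0.998, -0.0, 0.0]
wrist_force: [-0.7, 0.4, -1.9]
opening: 0.0415
[[231, 147], [215, 155], [214, 159], [218, 174], [234, 187], [236, 186], [223, 170], [225, 166], [233, 164], [235, 156], [234, 148]] [-0.23552679  0.36780901 -2.52862805] 0.041825068070824874
clock: 6.6
tool_pos: [0.5892, 0.0185, 0.1323]
orientation: [0.055, 0.998, -0.0, 0.0]
wrist_force: [-0.3, 0.6, -2.2]
opening: 0.0419
[[231, 147], [214, 156], [218, 174], [234, 187], [236, 186], [223, 170], [224, 167], [231, 166], [235, 159], [234, 148]] [ 0.47618036 -0.12626742 -2.60047832] 0.04140550504759382
```

```bash
python3 -m crank '{"xyz":[[0,0,0],[0,0,0]],"turn":[0,0],"gripper":[133,132]}'|tail -1; python3 t2.py s7; python3 -m crank '{"xyz":[[0,0,0],[0,0,0]],"turn":[0,0],"gripper":[131,131]}'|tail -1;python3 t2.py s8;  python3 -m crank '{"xyz":[[0,0,0],[0,0,0]],"turn":[0,0],"gripper":[130,130]}'|tail -1;python3 t2.py s9
```

```text
opening: 0.0417
[[231, 147], [214, 156], [218, 174], [234, 187], [236, 186], [223, 170], [224, 167], [233, 164], [235, 156], [234, 148]] [ 0.87333312 -0.62662854 -3.45236393] 0.04163992233575365
opening: 0.0418
[[231, 147], [215, 155], [214, 160], [218, 174], [234, 187], [236, 186], [223, 170], [224, 167], [233, 164], [235, 156], [234, 148]] [-0.01996946 -0.21803042 -2.42897517] 0.041838250607476764
opening: 0.0422
[[233, 152], [215, 164], [220, 179], [235, 190], [237, 186], [223, 170], [224, 167], [233, 164]] [-0.54172653 -0.22893186 -2.79194544] 0.041964138669158844
```

```bash
python3 -m crank '{"xyz":[[0,0,0],[0,0,0]],"turn":[0,0],"gripper":[130,130]}'|tail -1; python3 t2.py s10; python3 -m crank '{"xyz":[[0,0,0]],"turn":[0],"gripper":[129]}'|tail -1;python3 t2.py s11;  python3 -m crank '{"xyz":[[0,0,0]],"turn":[0],"gripper":[129]}'|tail -1;python3 t2.py s12
```

```text
opening: 0.0421
[[235, 156], [216, 166], [222, 184], [235, 193], [240, 190], [223, 170], [224, 167], [233, 164]] [ 0.21269838 -0.19334537 -2.11593353] 0.04210164301177066
opening: 0.0421
[[233, 160], [218, 168], [217, 172], [223, 187], [237, 194], [241, 191], [223, 170], [224, 167], [231, 166]] [-0.53591861  0.29967621 -2.4953286 ] 0.042456274470475466
opening: 0.0423
[[258, 177], [249, 172], [244, 192], [235, 186], [227, 175], [220, 180], [229, 197], [240, 198], [258, 188]] [ 0.48696702  0.95468824 -1.05386545] 0.042299450213173176
```

```bash
python3 -m crank '{"xyz":[[0,0,0],[0,0,0]],"turn":[0,0],"gripper":[140,140]}'|tail -2; python3 tilt.py s13
```

```text
wrist_force: [1.6, 0.7, -1.6]
opening: 0.042
[[258, 177], [253, 176], [250, 171], [245, 181], [244, 192], [235, 186], [227, 175], [220, 180], [230, 198], [240, 198], [258, 188]]
0 UR,UL,LR,LL [[211.0, 144.9], [232.9, 134.4], [212.5, 161.2], [233.4, 150.9]] edge z 0.093
20 UR,UL,LR,LL [[211.3, 155.4], [232.5, 145.1], [217.0, 175.4], [237.3, 165.0]] edge z 0.051
30 UR,UL,LR,LL [[212.6, 161.8], [233.5, 151.5], [220.0, 182.8], [240.2, 172.4]] edge z 0.034
40 UR,UL,LR,LL [[214.6, 168.7], [235.2, 158.4], [223.6, 190.2], [243.6, 179.7]] edge z 0.019
50 UR,UL,LR,LL [[217.2, 176.0], [237.6, 165.6], [227.5, 197.6], [247.5, 186.9]] edge z 0.007
60 UR,UL,LR,LL [[220.3, 183.4], [240.5, 173.0], [231.7, 204.6], [251.7, 193.8]] edge z -0.001
70 UR,UL,LR,LL [[223.9, 190.9], [243.9, 180.4], [236.1, 211.2], [256.1, 200.2]] edge z -0.005
80 UR,UL,LR,LL [[227.8, 198.2], [247.8, 187.5], [240.7, 217.1], [260.8, 206.0]] edge z -0.005
90 UR,UL,LR,LL [[232.1, 205.2], [252.0, 194.4], [245.2, 222.4], [265.5, 211.0]] edge z -0.001
[-0.03780961  0.23154836 -2.05940576] 0.0419030296977419
```

View pics/s13.png

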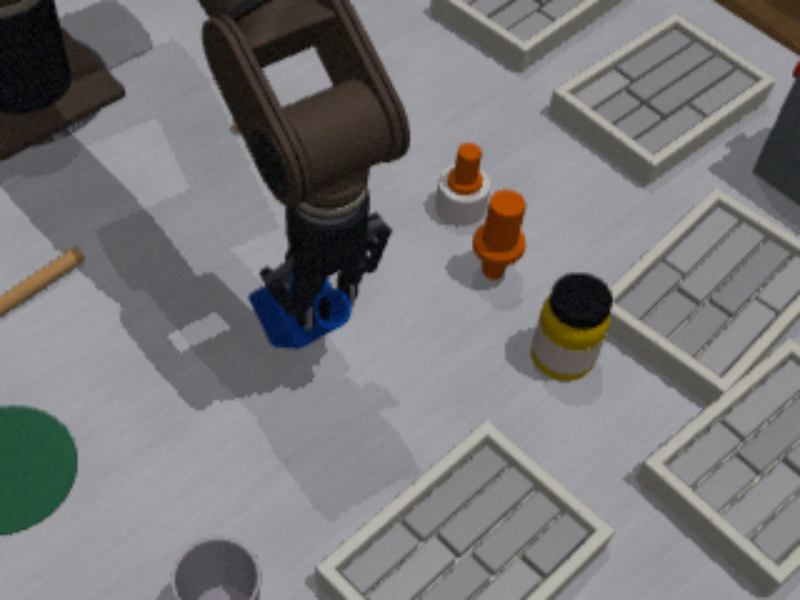

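```bash
python3 -m crank '{"xyz":[[0,0,-1],[-9,1,2],[-17,2,4],[-26,3,6],[-35,4,7],[-44,5,8],[-54,6,8],[-67,7,7],[-80,9,4]],"turn":[0,0,0,0,0,0,0,0,0],"gripper":[131,131,131,131,131,131,131,131,131]}'; python3 tilt.py s14
```

```text
clock: 9.1
tool_pos: [0.5084, 0.0275, 0.1366]
orientation: [0.055, 0.998, -0.0, 0.0]
wrist_force: [0.0, 0.5, -2.9]
opening: 0.0421
[[241, 156], [232, 148], [227, 158], [227, 169], [211, 155], [205, 160], [214, 177], [223, 177], [241, 167]]
0 UR,UL,LR,LL [[194.7, 123.8], [216.2, 114.0], [196.9, 140.6], [217.4, 130.9]] edge z 0.095
20 UR,UL,LR,LL [[195.5, 134.7], [216.3, 125.0], [201.5, 154.7], [221.5, 145.0]] edge z 0.054
30 UR,UL,LR,LL [[197.0, 141.2], [217.5, 131.5], [204.6, 162.1], [224.4, 152.3]] edge z 0.036
40 UR,UL,LR,LL [[199.1, 148.1], [219.3, 138.5], [208.1, 169.4], [227.8, 159.5]] edge z 0.021
50 UR,UL,LR,LL [[201.8, 155.4], [221.8, 145.6], [211.9, 176.5], [231.5, 166.5]] edge z 0.010
60 UR,UL,LR,LL [[204.9, 162.7], [224.7, 152.9], [215.9, 183.2], [235.6, 173.1]] edge z 0.002
70 UR,UL,LR,LL [[208.4, 170.0], [228.1, 160.1], [220.1, 189.5], [239.8, 179.2]] edge z -0.002
80 UR,UL,LR,LL [[212.2, 177.1], [231.9, 167.1], [224.4, 195.1], [244.2, 184.7]] edge z -0.003
90 UR,UL,LR,LL [[216.3, 183.8], [235.9, 173.7], [228.7, 200.0], [248.6, 189.3]] edge z 0.001
[-2.53492077  0.75678744 -2.69860555] 0.041864177056140754
```

View pics/s14.png

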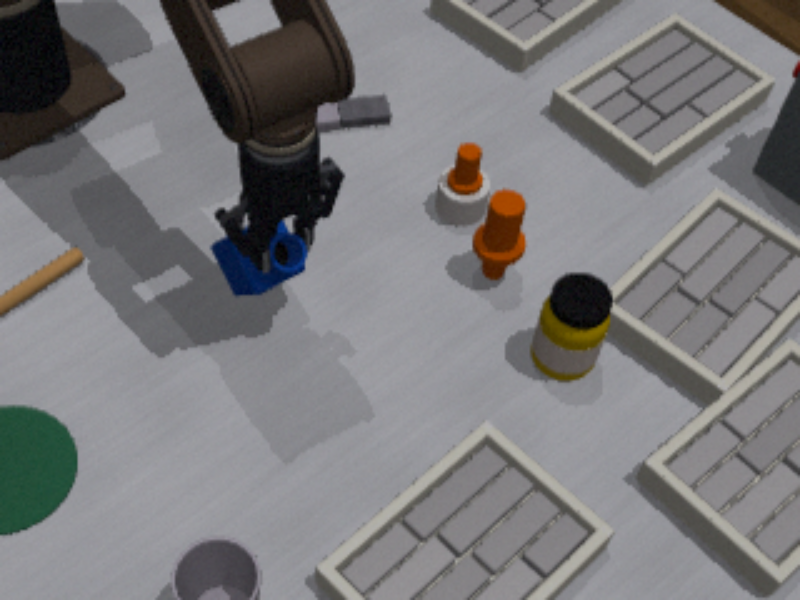

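Tilt is now about 55° and the flask is clear of the table. I'll carry it over the mat with a firm grip, then loosen it to swing further.

```bash
sed -i 's/^for t in/uu=0\nfor t in/' tilt.py
python3 -m crank '{"xyz":[[0,0,20],[-6,-40,20],[-12,-85,20],[-18,-130,20],[-22,-175,20],[-26,-220,20],[-29,-265,20],[-31,-305,20],[-32,-330,20],[-32,-341,20]],"turn":[0,0,0,0,0,0,0,0,0,0],"gripper":[160,160,160,160,160,160,160,160,160,160]}'
python3 -m crank '{"xyz":[[0,0,0],[0,0,0],[0,0,0]],"turn":[0,0,0],"gripper":[133,131,130]}'|tail -2; python3 t2.py s15
python3 -m crank '{"xyz":[[0,0,0],[0,0,0]],"turn":[0,0],"gripper":[130,130]}'|tail -2; python3 tilt.py s16
```

```text
clock: 10.15
tool_pos: [0.4767, -0.316, 0.1565]
orientation: [0.057, 0.998, -0.0, 0.0]
wrist_force: [0.2, -0.0, -2.0]
opening: 0.0418
wrist_force: [0.5, 0.3, -3.6]
opening: 0.0419
[[110, 205], [99, 210], [98, 219], [103, 228], [98, 230], [103, 237], [126, 224], [123, 219], [118, 218]] [-0.39458636 -0.07151926 -2.37291358] 0.04177781100241428
wrist_force: [0.8, 0.3, -2.5]
opening: 0.0419
[[108, 205], [98, 211], [97, 218], [102, 229], [97, 229], [102, 237], [125, 225], [124, 220], [119, 220], [114, 209]]
0 UR,UL,LR,LL [[68.0, 178.2], [94.7, 166.1], [76.7, 194.3], [101.9, 182.4]] edge z 0.116
20 UR,UL,LR,LL [[73.5, 188.4], [99.2, 176.5], [84.6, 208.8], [109.1, 197.0]] edge z 0.075
30 UR,UL,LR,LL [[77.0, 194.9], [102.2, 183.0], [88.8, 216.7], [113.1, 204.8]] edge z 0.057
40 UR,UL,LR,LL [[80.9, 202.0], [105.7, 190.1], [93.2, 224.6], [117.3, 212.6]] edge z 0.042
50 UR,UL,LR,LL [[85.0, 209.5], [109.5, 197.7], [97.5, 232.5], [121.5, 220.4]] edge z 0.031
60 UR,UL,LR,LL [[89.2, 217.4], [113.5, 205.5], [101.7, 240.3], [125.7, 227.9]] edge z 0.023
70 UR,UL,LR,LL [[93.5, 225.3], [117.7, 213.3], [105.7, 247.6], [129.8, 235.1]] edge z 0.019
80 UR,UL,LR,LL [[97.8, 233.2], [121.9, 221.1], [109.4, 254.5], [133.6, 241.7]] edge z 0.019
90 UR,UL,LR,LL [[102.0, 240.9], [126.1, 228.6], [112.7, 260.6], [137.2, 247.6]] edge z 0.022
[ 0.48056057 -0.20759058 -3.18079932] 0.04201523596196354
```

```bash
python3 -m crank '{"xyz":[[0,0,0]],"turn":[0],"gripper":[129]}'|tail -2; python3 t2.py s17;python3 -m crank '{"xyz":[[0,0,0]],"turn":[0],"gripper":[129]}'|tail -2; python3 t2.py s18;python3 -m crank '{"xyz":[[0,0,0]],"turn":[0],"gripper":[129]}'|tail -2; python3 t2.py s19; python3 -m crank '{"xyz":[[0,0,0]],"turn":[0],"gripper":[135]}'|tail -2; python3 t2.py s20
```

```text
wrist_force: [0.4, 0.8, -1.8]
opening: 0.0419
[[109, 205], [98, 210], [97, 219], [102, 229], [97, 229], [102, 237], [125, 225], [123, 219], [120, 221]] [-0.29427137 -0.23949684 -2.00532297] 0.04239810343621616
wrist_force: [0.1, 0.2, -2.9]
opening: 0.0422
[[109, 205], [98, 210], [97, 219], [102, 229], [97, 229], [101, 237], [125, 225], [122, 218], [119, 220]] [-0.33612979  0.14925216 -2.72099993] 0.04219701734187874
wrist_force: [0.5, 0.4, -2.5]
opening: 0.0425
[[109, 205], [98, 210], [97, 219], [102, 229], [97, 229], [102, 237], [125, 225]] [ 0.00489161 -0.08251175 -1.91728383] 0.042575118809643056
wrist_force: [0.0, 0.6, -2.4]
opening: 0.042
[[108, 205], [98, 210], [97, 219], [102, 229], [97, 229], [102, 237], [125, 225], [123, 219], [120, 221]] [-0.12257409  0.44090344 -1.71600857] 0.04172940956021941
```

```bash
python3 -m crank '{"xyz":[[0,0,0]],"turn":[0],"gripper":[129]}'|tail -2;python3 -m crank '{"xyz":[[0,0,0]],"turn":[0],"gripper":[128]}'|tail -2; python3 t2.py s21; python3 -m crank '{"xyz":[[0,0,0]],"turn":[0],"gripper":[128]}'|tail -2; python3 t2.py s22;python3 -m crank '{"xyz":[[0,0,0]],"turn":[0],"gripper":[135]}'|tail -2; python3 t2.py s23
```

```text
wrist_force: [-0.4, -0.4, -2.4]
opening: 0.0423
wrist_force: [-0.8, -0.2, -2.4]
opening: 0.0428
[[111, 207], [97, 216], [102, 227], [97, 230], [104, 241], [126, 228], [123, 219], [119, 220]] [-0.49810284 -0.41789476 -2.00760626] 0.042686568625779006
wrist_force: [-0.3, 0.7, -3.2]
opening: 0.0425
[[105, 212], [99, 218], [102, 229], [97, 231], [106, 248], [116, 259], [135, 249], [136, 245], [122, 219], [119, 220], [114, 213]] [ 0.56218047  0.94144203 -2.51977746] 0.04249849062962057
wrist_force: [-1.3, 0.7, -2.5]
opening: 0.0418
[[106, 212], [99, 219], [102, 229], [97, 231], [115, 262], [119, 263], [138, 252], [138, 248], [122, 220], [119, 220], [115, 213]] [ 0.31538283 -0.17645355 -2.83109623] 0.04180817400393399
```

View pics/s23.png

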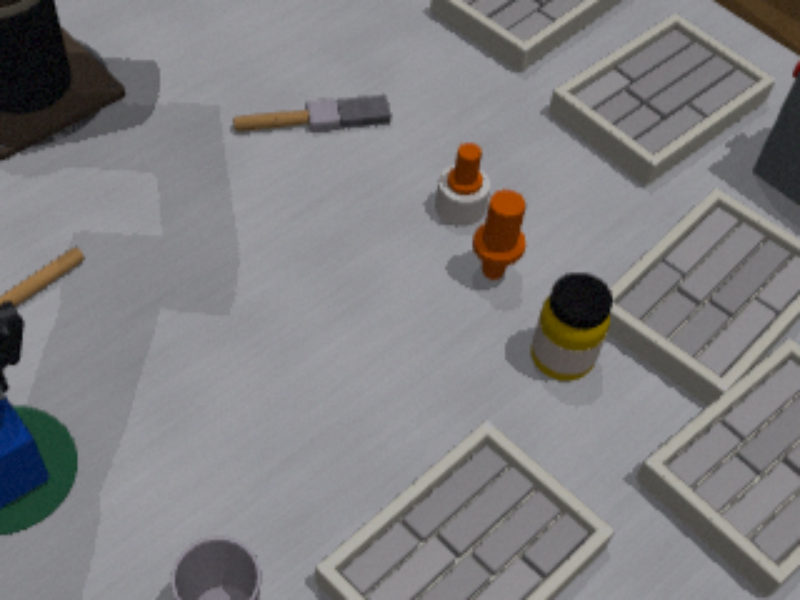

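Run:
```python
from h import *
im=shot('top','t23'); 
m=cv2.inRange(cv2.cvtColor(im,cv2.COLOR_RGB2HSV),(65,120,30),(90,255,255)); print(cv2.boundingRect(m))
s=read_state();g=np.array(s['tool_pos']);P(g,s['clock'])
w=np.array([.11,.994,0]);u=np.array([.994,-.11,0])
for t in (80,90,100):
  a=np.cos(np.radians(t))*u+np.sin(np.radians(t))*np.array([0,0,1]);b=-np.sin(np.radians(t))*u+np.cos(np.radians(t))*np.array([0,0,1])
  for L in(.127,.135):
    f=g-[0,0,.007]-L*a
    print(t,L,[proj('scene',f-.033*b+k*.033*w).tolist() for k in(-1,1)],[proj('scene',f+.033*b+k*.033*w).tolist() for k in(-1,)],[proj('scene',f+.085*a-.033*b+k*.033*w).tolist() for k in(-1,)])
```

```text
(354, 226, 44, 55)
[ 0.4771 -0.3135  0.1563] 11.95
80 0.127 [[109.2, 254.5], [133.4, 241.8]] [[97.6, 233.3]] [[102.8, 242.8]]
80 0.135 [[109.7, 255.6], [133.8, 242.9]] [[98.2, 234.5]] [[103.5, 244.0]]
90 0.127 [[112.5, 260.7], [137.0, 247.6]] [[101.8, 241.0]] [[103.6, 244.2]]
90 0.135 [[113.3, 262.1], [137.6, 249.1]] [[102.6, 242.5]] [[104.5, 245.9]]
100 0.127 [[115.4, 266.0], [140.2, 252.7]] [[105.8, 248.3]] [[104.1, 245.1]]
100 0.135 [[116.4, 267.8], [141.0, 254.5]] [[106.8, 250.2]] [[105.2, 247.2]]
```

The crop shows the flask hanging near upright over the mat, its foot corners at about (115,262) and (138,252). Next: lower it slowly until it touches.

```bash
python3 -m crank '{"xyz":[[0,0,-3],[0,0,-6],[0,0,-9],[0,0,-9]],"turn":[0,0,0,0],"gripper":[131,131,131,131]}'|grep -v ori; python3 -m crank '{"xyz":[[0,0,-2],[0,0,-4],[0,0,-4]],"turn":[0,0,0],"gripper":[131,131,131]}'|grep -v ori;python3 -m crank '{"xyz":[[0,0,-2],[0,0,-4],[0,0,-4]],"turn":[0,0,0],"gripper":[131,131,131]}'|grep -v ori; python3 t2.py s24
```

```text
clock: 12.35
tool_pos: [0.4794, -0.3142, 0.1506]
wrist_force: [1.0, 3.0, 7.2]
opening: 0.042
clock: 12.65
tool_pos: [0.4815, -0.3149, 0.1498]
wrist_force: [2.8, 5.0, 17.3]
opening: 0.0418
clock: 12.95
tool_pos: [0.4822, -0.3153, 0.149]
wrist_force: [-1.0, 8.8, 28.1]
opening: 0.0417
[[108, 215], [100, 223], [103, 232], [98, 232], [115, 263], [119, 265], [139, 253], [124, 223], [120, 224], [116, 216]] [-0.84601876  8.52507723 27.49896975] 0.041910262298266915
```

```bash
python3 -m crank '{"xyz":[[0,0,5],[0,0,9],[0,0,9]],"turn":[0,0,0],"gripper":[131,131,131]}'|grep -v ori; python3 t2.py s25;python3 -m crank '{"xyz":[[0,0,0],[0,0,0],[0,0,0],[0,0,0]],"turn":[0,0,0,0],"gripper":[129,128,127,126]}'|grep -v ori;  python3 tilt.py s26 .139
```

```text
clock: 13.3
tool_pos: [0.4774, -0.3137, 0.1493]
wrist_force: [-0.2, 2.1, 6.7]
opening: 0.0419
[[106, 214], [100, 219], [103, 230], [98, 232], [116, 263], [119, 263], [139, 250], [124, 222], [120, 222], [116, 215]] [-1.32291839  2.78053486  7.60921091] 0.04193098651276966
clock: 13.75
tool_pos: [0.477, -0.3134, 0.1477]
wrist_force: [0.3, 0.5, 0.3]
opening: 0.0433
[[109, 213], [102, 216], [100, 223], [103, 230], [98, 232], [116, 263], [119, 263], [139, 250], [126, 225], [119, 221], [116, 215]]
0 UR,UL,LR,LL [[67.1, 177.0], [93.5, 165.0], [75.8, 192.9], [100.8, 181.3]] edge z 0.108
20 UR,UL,LR,LL [[73.3, 188.3], [98.6, 176.6], [84.2, 208.5], [108.4, 196.8]] edge z 0.062
30 UR,UL,LR,LL [[77.1, 195.3], [101.9, 183.7], [88.7, 216.8], [112.7, 205.1]] edge z 0.042
40 UR,UL,LR,LL [[81.3, 203.0], [105.7, 191.4], [93.4, 225.3], [117.1, 213.5]] edge z 0.026
50 UR,UL,LR,LL [[85.7, 211.2], [109.8, 199.5], [98.0, 233.8], [121.6, 221.8]] edge z 0.013
60 UR,UL,LR,LL [[90.3, 219.6], [114.1, 207.8], [102.5, 242.1], [126.1, 230.0]] edge z 0.004
70 UR,UL,LR,LL [[94.9, 228.1], [118.6, 216.3], [106.8, 250.1], [130.5, 237.7]] edge z -0.001
80 UR,UL,LR,LL [[99.5, 236.6], [123.1, 224.6], [110.9, 257.5], [134.7, 244.9]] edge z -0.002
90 UR,UL,LR,LL [[103.9, 244.8], [127.6, 232.6], [114.5, 264.3], [138.6, 251.4]] edge z 0.002
[0.43155479 1.00813772 0.14951514] 0.042890257341438226
```

The weight is on the mat and the corners fit 90°. Releasing and rising.

```bash
python3 -m crank '{"xyz":[[0,0,0],[0,0,0],[0,0,0],[0,0,0],[0,0,0],[0,0,30],[0,0,60],[0,0,90],[0,0,90]],"turn":[0,0,0,0,0,0,0,0,0],"gripper":[90,40,0,0,0,0,0,0,0]}'|grep -v ori; python3 -m crank '{"xyz":[[0,40,0],[0,90,0],[0,140,0],[0,190,0],[0,240,0],[0,290,0],[0,340,0],[0,390,0],[0,440,0],[0,480,0]],"turn":[0,0,0,0,0,0,0,0,0,0],"gripper":[0,0,0,0,0,0,0,0,0,0]}'
python3 - <<'E'
from h import *
a=shot('scene','s27');b=shot('top','t27')
cv2.imwrite('pics/c27.png',np.hstack([cv2.resize(a[190:290,60:193,::-1],(400,300)),cv2.resize(b[200:300,315:448,::-1],(400,300))]))
E
```

```text
clock: 14.7
tool_pos: [0.4792, -0.3154, 0.2441]
wrist_force: [0.5, -0.1, 0.0]
opening: 0.0854
clock: 15.7
tool_pos: [0.4763, 0.1689, 0.2375]
orientation: [0.055, 0.999, 0.0, -0.0]
wrist_force: [1.1, -0.5, 0.4]
opening: 0.085
```

View pics/c27.png

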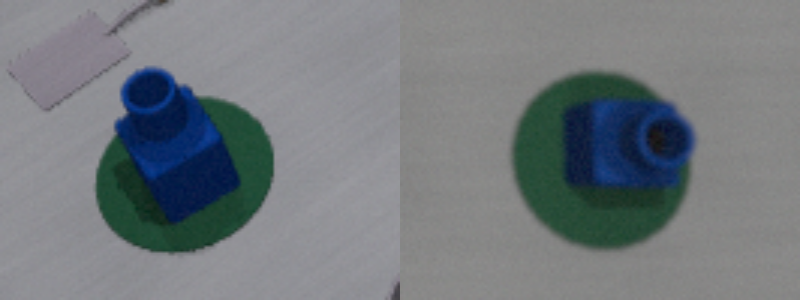

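The flask is upright on the mat. Its mouth is at about (109.5,220.6) in the scene view and (403.8,246.9) in the top view.

Run:
```python
from h import *
P(*two((109.3,220.3),(403.5,246.6)));P(onz('scene',(109.3,220.3),.149),onz('top',(403.5,246.6),.149))
# blue-rim refine: bore darker; ellipse of flask's mouth inner hole
# stopper: holder white ring and grip top
for n,f,c,(x0,y0) in(('scene','s27',(306,131),(290,110)),('top','t27',(135,243),(115,225))):
    im=cv2.imread(f'pics/{f}.png');h=cv2.cvtColor(im,cv2.COLOR_BGR2HSV)
    m=cv2.inRange(h,(3,180,60),(14,255,255))[y0:y0+38,x0:x0+38]; P(n,'orange bbox',cv2.boundingRect(m),x0,y0)
# project flask footprint/grip for check
P('holder top',onz('top',(139,243.5),.045))
```

```text
[ 0.4831 -0.3133  0.1459] 0.0041
[ 0.4867 -0.3121  0.149 ] [ 0.4819 -0.3139  0.149 ]
scene orange bbox [ 9  8 29 30] 290 110
top orange bbox [0 0 0 0] 115 225
holder top [0.5126 0.2916 0.045 ]
```

```bash
python3 -m crank '{"xyz":[[20,45,0],[37,90,0],[37,128,0],[37,128,-30],[37,128,-70],[37,128,-70],[37,128,-70]],"turn":[0,0,0,0,0,0,0],"gripper":[0,0,0,0,0,0,0]}'|grep -v ori
python3 - <<'E'
from h import *
a=shot('scene','s28')
cv2.imwrite('pics/c28.png',cv2.resize(a[80:180,240:373,::-1],(800,600)))
E
```

```text
clock: 16.5
tool_pos: [0.5137, 0.2936, 0.1673]
wrist_force: [0.4, 0.3, 0.8]
opening: 0.0852
```

View pics/c28.png

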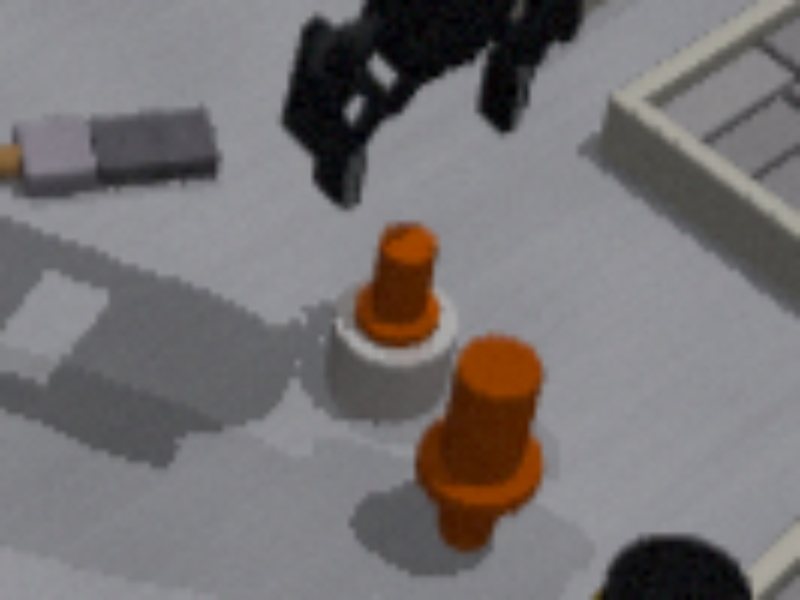

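```bash
python3 - <<'E'
from h import *
for z in(.143,.15,.155): P(z,onz('scene',(310.7,106.9),z))
P('stopper',onz('scene',(307.8,120.3),.098))
E
python3 -m crank '{"xyz":[[0,3,-30],[0,3,-60],[0,3,-82],[0,3,-82],[0,3,-82],[0,3,-82]],"turn":[0,0,0,0,0,0],"gripper":[0,0,0,0,0,0]}'|grep -v ori
```

```text
0.143 [0.5124 0.3056 0.143 ]
0.15 [0.517  0.2999 0.15  ]
0.155 [0.5203 0.2959 0.155 ]
stopper [0.5161 0.2982 0.098 ]
clock: 17.15
tool_pos: [0.5162, 0.298, 0.0894]
wrist_force: [-0.9, 0.5, 1.2]
opening: 0.0853
```

```bash
python3 -m crank '{"xyz":[[0,0,0],[0,0,0],[0,0,0],[0,0,0],[0,0,0],[0,0,0],[0,0,0],[0,0,0],[0,0,0],[0,0,0]],"turn":[0,0,0,0,0,0,0,0,0,0],"gripper":[255,255,255,255,255,255,255,255,255,255]}' 50|grep -v ori;  python3 -m crank '{"xyz":[[0,0,10],[0,0,40],[0,0,80],[0,0,120],[0,0,150],[0,0,150]],"turn":[0,0,0,0,0,0],"gripper":[255,255,255,255,255,255]}'|grep -v ori
python3 - <<'E'
from h import *
a=shot('scene','s29')
cv2.imwrite('pics/c29.png',cv2.resize(a[20:140,240:400,::-1],(640,480)))
E
```

```text
clock: 18.15
tool_pos: [0.5144, 0.2976, 0.0868]
wrist_force: [-1.0, -0.4, 4.3]
opening: 0.0269
clock: 18.75
tool_pos: [0.5163, 0.2984, 0.2423]
wrist_force: [2.3, 0.4, -0.1]
opening: 0.0267
```

View pics/c29.png

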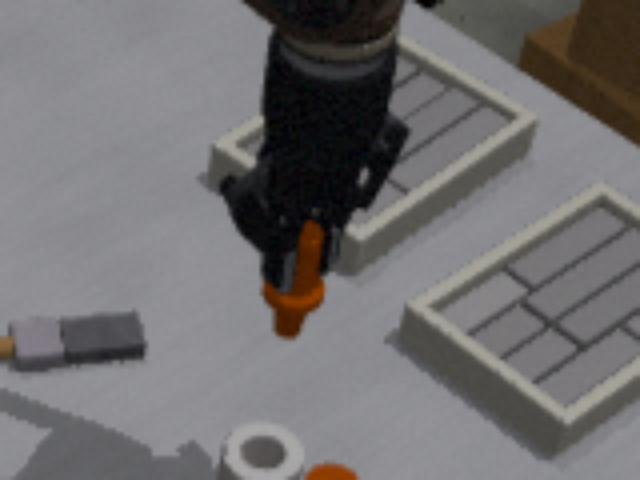

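The stopper is held upright and the white ring is empty. Carrying it over the flask.

```bash
python3 -m crank '{"xyz":[[0,-10,25],[-3,-55,25],[-6,-105,25],[-9,-155,25],[-12,-205,25],[-15,-255,25],[-18,-305,25],[-21,-355,25],[-24,-400,25],[-26,-440,25]],"turn":[0,0,0,0,0,0,0,0,0,0],"gripper":[255,255,255,255,255,255,255,255,255,255]}'|grep tool; python3 -m crank '{"xyz":[[-2,-45,0],[-4,-90,0],[-5,-130,0],[-6,-160,0],[-7,-171,0],[-7,-171,-12],[-7,-171,-12],[-7,-171,-12]],"turn":[0,0,0,0,0,0,0,0],"gripper":[255,255,255,255,255,255,255,255]}'|grep -v ori
python3 - <<'E'
from h import *
a=shot('scene','s30')
cv2.imwrite('pics/c30.png',cv2.resize(a[165:285,40:200,::-1],(800,600)))
E
```

```text
tool_pos: [0.4864, -0.1442, 0.2585]
clock: 20.6
tool_pos: [0.4808, -0.3116, 0.2476]
wrist_force: [0.5, 0.5, -1.6]
opening: 0.027
```

View pics/c30.png

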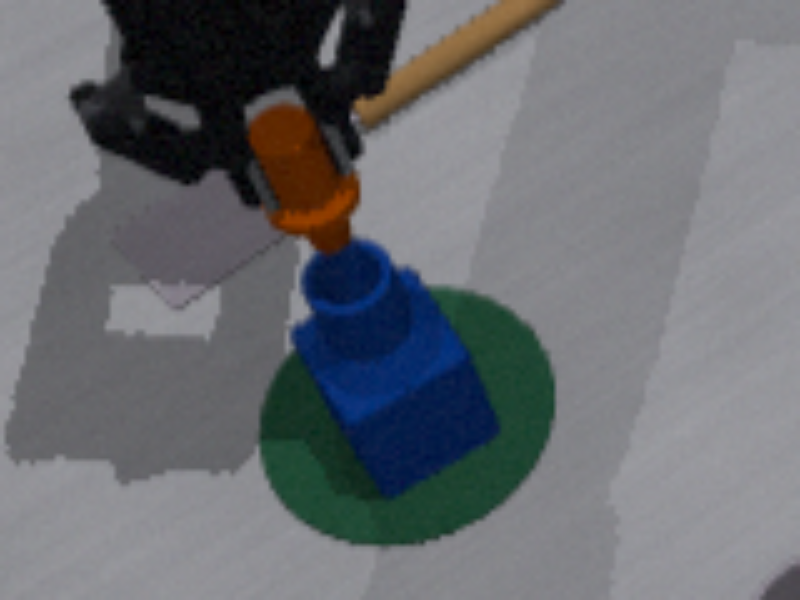

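Run:
```python
from h import *
P('tip',onz('scene',(106.7,213.7),.1738),'mouth',onz('scene',(109.2,220),.149))
P('tool-> pred tip',proj('scene',[.4808,-.3116,.1738]))
im=read_camera('top');h=cv2.cvtColor(im,cv2.COLOR_RGB2HSV)
for l,u in(((105,150,30),(130,255,255)),((3,180,60),(14,255,255))): P(cv2.boundingRect(cv2.inRange(h,l,u)[200:300,330:450]))
```

```text
tip [ 0.4851 -0.3107  0.1738] mouth [ 0.4859 -0.3119  0.149 ]
tool-> pred tip [105.4 212.7]
[40 33 38 30]
[77 50 17  5]
```

Tip and mouth agree to about 1 mm. Lowering in stages and watching the force.

```bash
python3 -m crank '{"xyz":[[1,-1,-12],[1,-1,-24],[1,-1,-34],[1,-1,-34]],"turn":[0,0,0,0],"gripper":[255,255,255,255]}'|grep -v ori; python3 -m crank '{"xyz":[[0,0,-5],[0,0,-10],[0,0,-15],[0,0,-15]],"turn":[0,0,0,0],"gripper":[255,255,255,255]}'|grep -v ori
```

```text
clock: 21.1
tool_pos: [0.4811, -0.3135, 0.2123]
wrist_force: [-0.8, -0.8, -1.3]
opening: 0.0268
clock: 21.5
tool_pos: [0.4818, -0.3143, 0.1994]
wrist_force: [0.0, -0.0, -0.5]
opening: 0.027
```

```bash
python3 -m crank '{"xyz":[[0,0,-4],[0,0,-8],[0,0,-10],[0,0,-10]],"turn":[0,0,0,0],"gripper":[255,255,255,255]}'|grep -v ori; python3 -m crank '{"xyz":[[0,0,-3],[0,0,-5],[0,0,-5]],"turn":[0,0,0],"gripper":[255,255,255]}'|grep -v ori
```

```text
clock: 21.9
tool_pos: [0.4826, -0.3145, 0.1908]
wrist_force: [0.8, 1.7, 1.5]
opening: 0.027
clock: 22.2
tool_pos: [0.4834, -0.3151, 0.1908]
wrist_force: [-4.4, 5.1, 17.9]
opening: 0.027
```

```bash
python3 -m crank '{"xyz":[[0,0,-3],[0,0,-5],[0,0,-5]],"turn":[0,0,0],"gripper":[255,255,255]}'|grep -v ori;python3 -m crank '{"xyz":[[0,0,5],[0,0,9],[0,0,9]],"turn":[0,0,0],"gripper":[255,255,255]}'|grep -v ori; python3 -m crank '{"xyz":[[0,0,0],[0,0,0],[0,0,0],[0,0,0],[0,0,0],[0,0,20],[0,0,50],[0,0,90],[0,0,90]],"turn":[0,0,0,0,0,0,0,0,0],"gripper":[160,120,60,30,30,30,30,30,30]}'|grep -v ori;python3 -m crank '{"xyz":[[0,40,0],[0,85,0],[0,135,0],[0,185,0],[0,235,0],[0,280,0],[0,280,0]],"turn":[0,0,0,0,0,0,0],"gripper":[0,0,0,0,0,0,0]}'|grep -v ori
python3 - <<'E'
from h import *
a=shot('scene','s31');b=shot('top','t31')
cv2.imwrite('pics/c31.png',np.hstack([cv2.resize(a[190:290,60:193,::-1],(400,300)),cv2.resize(b[200:300,315:448,::-1],(400,300))]))
E
```

```text
clock: 22.5
tool_pos: [0.4845, -0.3158, 0.1909]
wrist_force: [-6.9, 8.9, 34.6]
opening: 0.0271
clock: 22.8
tool_pos: [0.483, -0.3149, 0.1908]
wrist_force: [1.2, 2.1, 7.8]
opening: 0.027
clock: 23.7
tool_pos: [0.4843, -0.3165, 0.2865]
wrist_force: [0.5, 0.4, 1.3]
opening: 0.0754
clock: 24.4
tool_pos: [0.4815, -0.0301, 0.2788]
wrist_force: [-0.7, -1.6, 0.9]
opening: 0.086
```

View pics/c31.png

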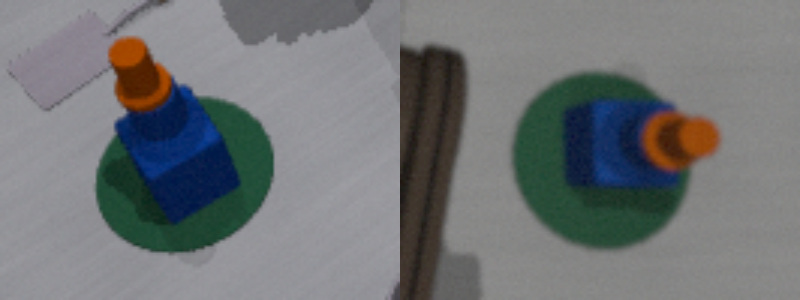

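Run:
```python
from h import *
P('grip top',*two((102.3,205.7),(414.9,245.7)))
for n,x in(('scene','s'),('top','t')):
    a=cv2.imread(f'pics/{x}0.png');h=[cv2.cvtColor(cv2.imread(f'pics/{x}{k}.png'),cv2.COLOR_BGR2HSV) for k in('0','31')]
    P(n,'jar',*[cv2.boundingRect(cv2.inRange(q,(20,150,50),(32,255,255))) for q in h])
    x0,y0=(185,270) if x=='s' else (325,120)
    b=cv2.imread(f'pics/{x}31.png');P('cup diff',float(cv2.absdiff(a,b)[y0:y0+50,x0:x0+45].mean()))
job_done()
```

```text
grip top [ 0.4819 -0.3131  0.2053] 0.0039
scene jar [333   0 147 212] [333   0 146 212]
cup diff 6.0616
top jar [148 140  27  25] [149 141  26  23]
cup diff 10.6416
the job is handed in; nothing more can be done
```

The blue flask stands upright in the middle of the green mat, with the orange stopper pushed in until its flange sits on the rim. The job is handed in, and the arm is clear of everything. The clock read about 24.5 s.

**What I did:** I gripped the flask by the neck and carried it over the mat. There I loosened the grip in small steps so it swung upright, set it down and released it. I then took the small stopper from the white ring and pushed it home.

**Last checks:**
- **Stopper:** it stopped dead at the seated height under pushes of 18 N and then 35 N. The top of its grip measured 205 mm high against 202 mm expected, which is within the camera error. The last picture shows it seated and upright.
- **Jar:** it is in the same place in both views, to within a pixel.

**Less certain:**
- **Cup:** my picture comparison was inconclusive. The pixels around it changed (average difference 6 and 11), possibly from the arm's shadow or a darker image. The arm never went near the cup.
- **Centring:** the flask is slightly off the mat's centre, away from the robot. The mouth position puts it at 7–8 mm and the foot corners at about 2–3 mm. I judged that close enough and did not nudge it.
- **Camera disagreement:** the two views differed by up to about 5 mm, so I used the average and compared the stopper and mouth in a single view.
- **First tilt:** the first tilting move fell short because the neck stuck in the pads, and the flask later slid about 12 mm down in the grip before it was set down.

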